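# Set the amber oud bottle against its flip stop

## Task

The amber oud bottle stands in one of the two lanes of the gilded tray. First flip the red stop flag of that lane down across the lane, then push the amber bottle along the lane until it rests against the flag. Leave the green bottle where it is and the flag of its lane up.

Things in the scene. Friction and masses are not known exactly. Their poses are not given: they have to be found in the camera images.
- tray: Fixed gilded tray 210 x 300 mm, floor 6 mm high; origin: centre of its underside. Two open-ended lanes along its y, 54 mm wide: near at x -50, far at x +50 mm; walls to 16 mm high. A flag stands on each lane's +x side at y +90 (posts 40 mm high). Bottles start in the -y half, pushed to +y; the lowered flag's face is at y +85, so a bottle against it has its centre at y +63 mm.
- near_flag (a joint): Red bar flag of the near lane, 66 mm long, 10 along the lane, 20 deep. Hinge at tray x -14 mm, y +90, 34 mm above the counter, axis along the lane. 0 to 0.1 rad: up, leaning outwards (tray +x), tip 93 mm high; 0.22: upright; 1.79 (end stop): level across the lane, 24 to 44 mm high. Moves at under 1 N; pushed at its upper half towards tray -x past 0.6 rad it drops by itself in about 1 s.
- far_flag (a joint): Red bar flag of the far lane, 66 mm long, 10 along the lane, 20 deep. Hinge at tray x +86 mm, y +90, 34 mm above the counter, axis along the lane. 0 to 0.1 rad: up, leaning outwards (tray +x), tip 93 mm high; 0.22: upright; 1.79 (end stop): level across the lane, 24 to 44 mm high. Moves at under 1 N; pushed at its upper half towards tray -x past 0.6 rad it drops by itself in about 1 s.
- amber_center (a point): Centre of the amber (orange) oud bottle's square body, 44 x 44 x 55 mm, 27.5 mm above its underside; with gold collar and crystal stopper 82 mm tall. About 0.25 kg, loose, upright in the near or far lane with 5 mm play each side, square to the tray at the start. Slides at 1 to 6 N.
- green_center (a point): The same point of the dark green oud bottle, same size, standing in the other lane.
There are look-alikes about, which are no part of the job. There is more than one size of the part that bears amber_center; the job needs the smaller.

How it is judged:
By the outcome, as a careful person would: the job done as asked, in the order asked, and still so for the second after the job is handed in, with the robot touching nothing.
It also fails if it takes over 42 s, if anything falls off the work surface, if the arm or the gripper's body presses on something with over 40 N, if the wrist force passes 120 N, or if a joint passes its speed limit or range.

## Robot

A 7-joint arm with a two-finger parallel gripper is mounted at the origin on the work surface. World frame = base frame: x ahead of the robot, y to its left, z up, the work surface at z = 0. Lengths are in m, angles in rad, forces in N, time in s.
With the tool pointing down it reaches from about 0.4 to 0.925 m from the base axis. Payload 4.1 kg.
Tool frame: the origin (TCP) lies between the finger pads; the fingertips stand 17 mm ahead of it and the grasp point (between the pads) lies 2 mm behind it (tips_ahead is the distance from the TCP to the fingertips, in m); z points along the fingers, y is the direction in which the jaws open and shut (so a half turn about z gives the same grasp; the last joint's range is limited). The gripper opens to 85 mm and grips with 20 to 120 N. Pads are 22 mm wide; open, the fingers measure 114 mm over their backs; the gripper's body (76 mm by 85 mm) begins 54 mm behind the grasp point. The pads swing forward as they close: fully open they stand 13 mm farther back than shut.
Start: joints at [-1.261, 0.398, 0.045, 1.537, -0.019, 1.207, -0.051], TCP at [0.258, 0.596, 0.248] pointing down, gripper open.
Joint ranges: [-2.82, 2.82], [-0.49, 2.23], [-1.37, 1.46], [0, 2.46], [-1.36, 4.5], [0.23, 2], [-2.94, 2.94]. Speed limits (rad/s): [2.57, 2.57, 3.14, 3.14, 3.14, 3.14, 3.14].

## Interface

Orientations are given as a 3x3 rotation matrix whose columns are the frame's x, y, z axes.
In Python, from rig import * gives the robot as it stands.
- The arm moves only by the tool send_rows, never from a script. Its argument "steps" is a list of rows, each a list of 3 entries, a list of its own where there are three numbers: the shift along the tool's x, y, z normalised to -1 to 1, where 1 is 250 mm, then the turn, a rotation vector about the tool's x, y, z normalised to -1 to 1, where 1 is pi/2 rad, then the opening, from 0 (shut) to 1 (fully open). In form: [[[dx, dy, dz], [rx, ry, rz], jaw], ...]. A call has 1 to 20 rows; each row is the pose to reach, as a shift and turn from the pose commanded when the call began, along the tool's axes at that moment; what a row does not reach only later rows make up. A row lasts 1/10 s, in which the tool goes at most 50 mm and 8.59 degrees, less where a joint would pass 70% of its speed; a pose out of reach is approached as far as the arm can. A call with a number of a shift or a turn outside -1 to 1 is refused whole. A call with a gripper value outside its range is refused whole. The fingers move at their own pace and stop on an object; "force" is the grip in N (left out, the last holds). Time passes only in rows, so rows that repeat a pose let the fingers close. It gives the time, the measured TCP pose, the force and the opening at its end, in the units of the state.
- get_obs(): the state, without advancing time (a new reading comes with each control period).
- read_camera(name): name is "scene" or "top" or "wrist"; returns a dict with "color" (400x640x3 uint8, red, green, blue), "range_z" (400x640 float32, m along the optical axis (not along the pixel's ray), 0 where there is no reading), "K" (3x3 intrinsics, pixels), "k1" (the pictures are not rectified: a ray, as slopes to the right and down, at radius r is drawn at 1 + k1 r^2 times it, then the intrinsics apply), "R" (3x3) and "t" (3): a world point X has camera coordinates R X + t. Camera axes: x right, y down, z forward; pixel columns grow to the right and rows downward; lengths in m; the calibration is good to about 2 mm. A picture is of the moment at which its call begins.
- sign_off(): hands the job in, once; it reports no verdict.
Trained networks look in the newest picture that a camera, given by its name, has taken for a name from the list of things; names that differ only in an ending like _2 or _b are one class to them, and where a whole thing is asked for, a point or a joint stands for the part that bears it (a point fixed in the world has none). Each returns a list of dicts, best first, with "confidence" (0 to 1); they miss things now and then, are a little off and sometimes report something else, mostly with a low value. They report only what shows in the picture. A call takes as long as a camera call. They do not tell look-alikes from the thing itself.
- spot_in(label, camera): "extent" ([centre column, centre row, width, height] in pixels, round what is visible of it).
- mark_of(label, camera): "uv" ([column, row] in pixels: a listed point, or the origin of a listed thing).
The state is a dict: "time_s": time; "joint_positions": joint angles; "joint_velocities": joint speeds; "effort": joint torques, N m; "position": TCP position; "orientation": TCP orientation; "wrist_force": force on the tool from outside, world axes, zero at the start; "wrist_torque": the same for the moment, N m; "gripper_width": finger opening in m.
Only numpy, scipy, OpenCV 4.12 (cv2) and the standard library are available. Lean on these libraries where they do the work, as an engineer would, in place of code of your own. Each camera call takes 0.05 s, during which the arm holds its last target.

## Working session

There is one attempt and no reset: what is moved stays moved. The work goes in short steps, Python scripts to look and compute and a tool call to move; the robot and the scene stay as the last step left them, time stands still between calls to the robot, and variables do not carry over. Pictures are saved under pics/ and viewed, and the job is handed in when it is done.

Besides the shell and the picture viewer there is one more tool, called after ">>>" as name([rows], argument=value, ...), one row to a line, values as JSON. send_rows: Moves the arm, as the interface text tells. Scaled input: -1 to 1 covers 250 mm each way for a shift and pi/2 rad each way for a turn. Its arguments: {"type":"object","properties":{"steps":{"type":"array","items":{"type":"array"}},"force":{"type":"number"}},"required":["steps"]}

```bash
ls; mkdir -p pics; cat > h.py <<'E'
from rig import *
import numpy as np, cv2
def save(c,n): cv2.imwrite('pics/'+n,c['color'][:,:,::-1])
def unproj(c,u,v,z=None):
    K=c['K'];xd=(u-K[0,2])/K[0,0];yd=(v-K[1,2])/K[1,1]
    x,y=xd,yd
    for _ in range(20):
        s=1+c['k1']*(x*x+y*y); x,y=xd/s,yd/s
    return np.array([x,y,1.])
def toworld(c,u,v):
    d=float(np.median(c['range_z'][int(v)-1:int(v)+2,int(u)-1:int(u)+2]))
    p=unproj(c,u,v)*d
    return np.array(c['R']).T@(p-np.array(c['t']))
def atz(c,u,v,h):
    R=np.array(c['R']);r=R.T@unproj(c,u,v);o=-R.T@np.array(c['t'])
    return o+r*(h-o[2])/r[2]
def cloud(c):
    K=c['K'];V,U=np.mgrid[0:400,0:640].astype(float)
    xd=(U-K[0][2])/K[0][0];yd=(V-K[1][2])/K[1][1];x,y=xd.copy(),yd.copy()
    for _ in range(20):
        s=1+c['k1']*(x*x+y*y);x,y=xd/s,yd/s
    P=np.stack([x,y,np.ones_like(x)],-1)*c['range_z'][...,None]
    return (P-np.array(c['t']))@np.array(c['R'])
E
python3 - <<'E'
from h import *
o=get_obs();print(o['time_s'],o['position'],o['orientation'])
for n in ['scene','top']:
    c=read_camera(n);save(c,n+'0.png');np.savez(n+'0.npz',**c)
    for l in ['tray','near_flag','far_flag','amber_center','green_center']:
        print(n,l)
        for d in spot_in(l,n)[:4]:print('  s',np.round(d['extent'],0),round(d['confidence'],2))
        for d in mark_of(l,n)[:4]:print('  m',np.round(d['uv'],1),round(d['confidence'],2))
print(get_obs()['time_s'])
E
```

```text
pics
0.0 [0.25811317 0.59590296 0.24725379] [[-9.17661475e-01  3.97362560e-01 -6.43189183e-04]
 [ 3.97363054e-01  9.17659621e-01 -1.85011063e-03]
 [-1.44935953e-04 -1.95335487e-03 -9.99998082e-01]]
scene tray
  s [324. 261. 217. 203.] 0.67
  m [316.4 249.6] 0.89
scene near_flag
  s [365. 267.  18.  20.] 0.64
  s [315. 311.  17.  18.] 0.46
  s [258. 220.  39.  51.] 0.35Traceback (most recent call last):
  File "<stdin>", line 8, in <module>
ValueError: it knows: amber_center, green_center, tray
```

```bash

python3 - <<'E'
from h import *
for n in ['scene','top']:
    c=read_camera(n);save(c,n+'1.png');np.savez(n+'0.npz',**c)
    for l in ['tray','near_flag','far_flag','amber_center','green_center']:
        print(n,l)
        for d in spot_in(l,n)[:5]:print('  s',np.round(d['extent'],0),round(d['confidence'],2),np.round(toworld(c,*d['extent'][:2]),3))
        if 'flag' not in l:
          for d in mark_of(l,n)[:4]:print('  m',np.round(d['uv'],1),round(d['confidence'],2),np.round(toworld(c,*d['uv']),3))
print(get_obs()['time_s'])
E
```

```text
scene tray
  s [321. 262. 222. 201.] 0.73 [0.59  0.056 0.016]
  m [319.5 250.1] 0.73 [0.572 0.039 0.007]
scene near_flag
  s [363. 266.  15.  22.] 0.77 [0.585 0.127 0.088]
scene far_flag
  s [316. 314.  17.  18.] 0.53 [0.676 0.113 0.081]
scene amber_center
  s [312. 193.  38.  44.] 0.79 [ 0.519 -0.013  0.062]
  s [314. 110.  41.  56.] 0.68 [ 0.386 -0.111  0.074]
  m [314.2 112.9] 0.74 [ 0.388 -0.109  0.071]
  m [312.7 192.1] 0.6 [ 0.517 -0.014  0.061]
scene green_center
  s [256. 218.  36.  48.] 0.73 [ 0.606 -0.056  0.061]
  s [311. 192.  32.  40.] 0.47 [ 0.518 -0.016  0.062]
  m [255.4 217.8] 0.58 [ 0.606 -0.057  0.061]
top tray
  s [307. 176. 197. 158.] 0.86 [0.577 0.034 0.007]
  m [308.5 183.9] 0.76 [0.563 0.031 0.008]
top near_flag
  s [249. 170.  14.  28.] 0.54 [0.567 0.122 0.085]
top far_flag
  s [265. 109.   7.  26.] 0.47 [0.666 0.103 0.082]
top amber_center
  s [407. 307.  53.  53.] 0.88 [ 0.369 -0.118  0.103]
  s [341. 215.  28.  35.] 0.87 [ 0.501 -0.021  0.088]
  m [408.2 304.5] 0.61 [ 0.372 -0.119  0.102]
top green_center
  s [367. 162.  36.  35.] 0.58 [ 0.59  -0.061  0.063]
  m [362.1 164.2] 0.78 [ 0.587 -0.054  0.062]
1.1
```

View pics/scene1.png

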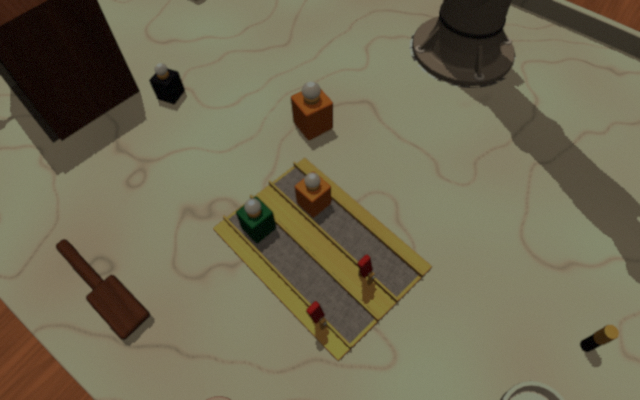

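View pics/top1.png

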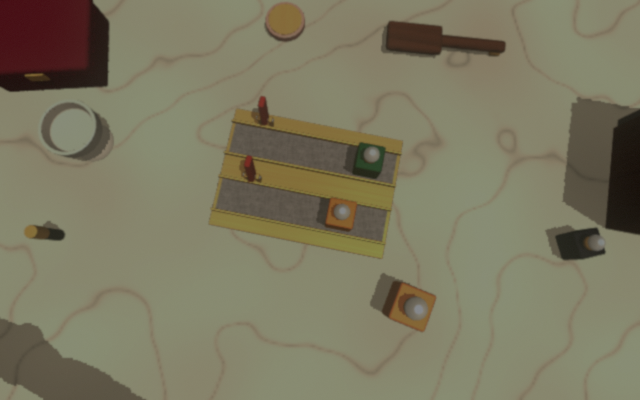

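Amber candidates: the small one at top (341,213) / scene (313,193), which stands in the near lane, and the bigger one at top (412,306) / scene (313,110), which is out on the counter. The one in the lane fits the task. I'll measure sizes and the tray pose and check with an enlarged crop.

```bash

python3 - <<'E'
from h import *
c=dict(np.load('top0.npz'));s=dict(np.load('scene0.npz'))
for n,c in (('top',c),('scene',s)):
    P=cloud(c);hsv=cv2.cvtColor(c['color'],cv2.COLOR_RGB2HSV)
    H,S,V=[hsv[...,i].astype(int) for i in range(3)]
    box=(P[...,0]>.42)&(P[...,0]<.75)&(P[...,1]>-.2)&(P[...,1]<.25)&(c['range_z']>0)
    # gold
    m=box&(H>18)&(H<32)&(S>120)&(P[...,2]>0.006)&(P[...,2]<.024)
    m=cv2.morphologyEx(m.astype(np.uint8),cv2.MORPH_OPEN,np.ones((2,2)))>0
    q=P[m]
    r=cv2.minAreaRect((q[:,:2]*1000).astype(np.float32));print(n,'gold',m.sum(),r,np.percentile(q[:,2],[10,50,90]))
    print(cv2.boxPoints(r))
    red=box&((H<5)|(H>172))&(S>150)&(P[...,2]>.03)
    k,l,st,ce=cv2.connectedComponentsWithStats(red.astype(np.uint8))
    for i in range(1,k):
        if st[i,4]>15: q=P[l==i];print(' red',st[i],np.round(np.median(q,0),3),'zmax',np.round(q[:,2].max(),3))
    for nm,mm in (('orange',(H>5)&(H<17)&(S>140)),('green',(H>40)&(H<90)&(S>100))):
        mm=mm&(P[...,2]>.02)&(P[...,0]>.3)&(P[...,0]<.75)&(abs(P[...,1])<.25)
        k,l,st,ce=cv2.connectedComponentsWithStats(mm.astype(np.uint8))
        for i in range(1,k):
            if st[i,4]>100:
                q=P[l==i];zt=np.percentile(q[:,2],95);t=q[(q[:,2]>zt-.006)]
                r2=cv2.minAreaRect((t[:,:2]*1000).astype(np.float32));print(' ',nm,st[i],'ztop',round(zt,3),'rect',np.round(r2[0],1),np.round(r2[1],1),round(r2[2],1))
a=c
t=np.load('top0.npz')['color'];cr=cv2.resize(t[90:340,200:450],None,fx=2.3,fy=2.3,interpolation=cv2.INTER_CUBIC);cv2.imwrite('pics/crop1.png',cr[:,:,::-1])
E
```

```text
top gold 7712 ((547.88134765625, 34.72380065917969), (298.0606689453125, 242.33348083496094), 80.40731811523438) [0.00599406 0.00786164 0.016797  ]
[[ 403.574    -92.03112]
 [ 642.51904 -132.41425]
 [ 692.1887   161.47873]
 [ 453.24365  201.86185]]
 red [259  97   6  10  38] [0.673 0.106 0.095] zmax 0.098
 red [245 156   6  11  44] [0.577 0.123 0.095] zmax 0.097
  orange [244 156  12  26 166] ztop 0.094 rect [501.1  75.7] [198.2  16.9] 32.3
  orange [325 198  32  32 446] ztop 0.064 rect [473.3 -15.8] [ 43.8 112.6] 79.8
  orange [389 283  46  48 401] ztop 0.076 rect [ 367.4 -130.8] [56.7 56.2] 69.7
  green [355 152  26  20 171] ztop 0.064 rect [507.6 -35.5] [ 41.4 195.5] 71.1
scene gold 6849 ((626.79736328125, 75.72593688964844), (393.6510925292969, 311.1911926269531), 80.12369537353516) [0.00568267 0.00757536 0.01686069]
[[ 439.74777   -91.494705]
 [ 746.3273   -144.87074 ]
 [ 813.8469    242.94658 ]
 [ 507.26746   296.32263 ]]
 red [359 255  13  21 181] [0.578 0.127 0.085] zmax 0.097
 red [308 301  16  21 191] [0.673 0.111 0.086] zmax 0.097
  orange [ 291   90   42   45 1239] ztop 0.075 rect [ 368.7 -130.1] [56.8 58.7] 68.9
  orange [295 178  36  36 799] ztop 0.063 rect [507.8 -21.9] [42.9 43.8] 80.0
  green [237 197  38  44 742] ztop 0.063 rect [600.1 -65.6] [42.9 41.4] 80.9
```

View pics/crop1.png

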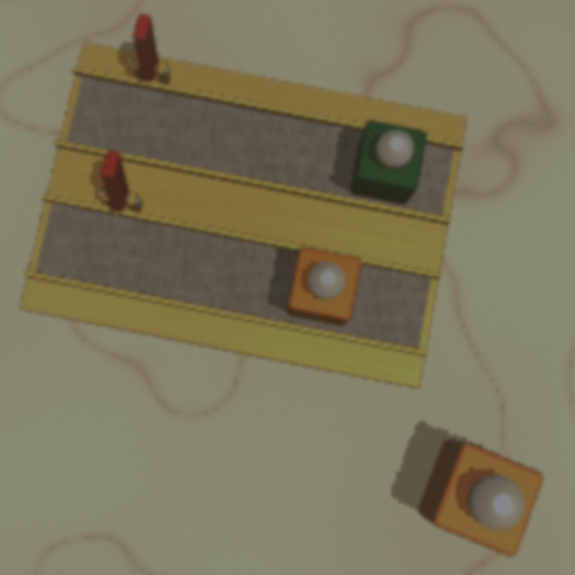

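The crop confirms it: the small amber bottle (44 mm top, crop (325,283)) stands in the near lane. The big one (57 mm) is outside the tray. Next I refine the tray pose from its corners.

```bash

python3 - <<'E'
from h import *
c=dict(np.load('top0.npz'))
px=np.array([(83,43),(467,117),(420,386),(20,308)])/2.3+[200,90]
for z in (.006,.016):
    w=np.array([atz(c,u,v,z)[:2] for u,v in px])*1000
    print(z,np.round(w,0).tolist(),'c',w.mean(0).round(1),[round(np.linalg.norm(w[i]-w[i-1])) for i in range(4)], np.degrees(np.arctan2(*(w[0]-w[1]))),np.degrees(np.arctan2(*(w[3]-w[2]))))
for p in px: print(np.round(toworld(c,p[0],p[1]),3))
yaw=np.radians(-9.8)
R=np.array([[np.cos(yaw),-np.sin(yaw)],[np.sin(yaw),np.cos(yaw)]])
o=np.array([.5667,.0335])
for f,nm in ((('scene0.npz'),'scene'),('top0.npz','top')):
    c=dict(np.load(f));P=cloud(c);hsv=cv2.cvtColor(c['color'],cv2.COLOR_RGB2HSV).astype(int)
    T=(P[...,:2]-o)@R
    for hx in (-14,86):
        m=(abs(T[...,0]*1000-hx)<35)&(abs(T[...,1]*1000-90)<20)&(P[...,2]>.022)&(c['range_z']>0)
        q=np.c_[T[m]*1000,P[m][:,2]*1000]
        for lo,hi in ((24,40),(40,60),(60,80),(80,100)):
            b=q[(q[:,2]>=lo)&(q[:,2]<hi)]
            if len(b): print(nm,hx,lo,len(b),np.percentile(b,[5,50,95],axis=0).round(0).tolist())
print(get_obs()['time_s'])
E
```

```text
0.006 [[694.0, 164.0], [645.0, -132.0], [440.0, -97.0], [489.0, 198.0]] c [567.   33.2] [208, 300, 208, 299] 9.438526108257506 9.32313685914879
0.016 [[690.0, 162.0], [642.0, -130.0], [440.0, -96.0], [488.0, 196.0]] c [565.  33.] [205, 295, 205, 295] 9.438526108257523 9.323136859148798
[0.695 0.165 0.002]
[ 0.647 -0.133  0.   ]
[ 0.44  -0.098  0.003]
[0.489 0.198 0.005]
scene -14 24 59 [[-19.0, 91.0, 26.0], [-11.0, 99.0, 37.0], [-5.0, 104.0, 40.0]]
scene -14 40 61 [[-18.0, 91.0, 41.0], [-10.0, 95.0, 48.0], [-1.0, 101.0, 59.0]]
scene -14 60 52 [[-14.0, 89.0, 61.0], [-5.0, 95.0, 70.0], [3.0, 95.0, 79.0]]
scene -14 80 127 [[-12.0, 87.0, 81.0], [-2.0, 92.0, 93.0], [5.0, 95.0, 96.0]]
scene 86 24 58 [[80.0, 94.0, 31.0], [88.0, 99.0, 37.0], [96.0, 105.0, 39.0]]
scene 86 40 66 [[80.0, 93.0, 40.0], [88.0, 96.0, 48.0], [99.0, 102.0, 59.0]]
scene 86 60 55 [[83.0, 93.0, 61.0], [92.0, 95.0, 70.0], [102.0, 96.0, 79.0]]
scene 86 80 140 [[85.0, 87.0, 82.0], [94.0, 93.0, 93.0], [102.0, 96.0, 95.0]]
top -14 24 41 [[-24.0, 77.0, 29.0], [-16.0, 86.0, 38.0], [-9.0, 104.0, 39.0]]
top -14 40 74 [[-23.0, 80.0, 40.0], [-17.0, 86.0, 44.0], [-7.0, 101.0, 58.0]]
top -14 60 53 [[-19.0, 86.0, 61.0], [-16.0, 87.0, 70.0], [-2.0, 94.0, 78.0]]
top -14 80 112 [[-15.0, 86.0, 82.0], [-6.0, 90.0, 93.0], [4.0, 95.0, 96.0]]
top 86 24 61 [[77.0, 78.0, 27.0], [83.0, 87.0, 37.0], [91.0, 105.0, 40.0]]
top 86 40 72 [[78.0, 80.0, 41.0], [83.0, 87.0, 46.0], [93.0, 102.0, 58.0]]
top 86 60 58 [[80.0, 86.0, 61.0], [82.0, 88.0, 70.0], [96.0, 94.0, 79.0]]
top 86 80 108 [[83.0, 87.0, 83.0], [91.0, 90.0, 93.0], [101.0, 95.0, 96.0]]
1.1
```

```bash
cat >> h.py <<'E'
from scipy.spatial.transform import Rotation as Ro
YAW=np.radians(-9.55); O=np.array([.5665,.0335])
Rt=np.array([[np.cos(YAW),-np.sin(YAW)],[np.sin(YAW),np.cos(YAW)]])
def tr(x,y): return O+Rt@(np.array([x,y])/1000)
def goalR(tilt=0):
    # tool y along tray +y, z down; tilt>0: tips lead toward tray +y
    ex=np.r_[Rt[:,0],0];ey=np.r_[Rt[:,1],0];ez=np.array([0,0,1.])
    z=-np.cos(tilt)*ez+np.sin(tilt)*ey
    y=np.cos(tilt)*ey+np.sin(tilt)*ez
    return np.c_[np.cross(y,z),y,z]
def row(x,y,z,tilt=0,ob=None):
    ob=ob or get_obs();R=np.array(ob['orientation']);p=np.array(ob['position'])
    d=R.T@(np.r_[tr(x,y),z]-p)/.25
    r=Ro.from_matrix(R.T@goalR(tilt)).as_rotvec()/(np.pi/2)
    print('row',[np.round(d,3).tolist(),np.round(r,3).tolist()])
def st():
    o=get_obs();p=o['position'];print('t',round(o['time_s'],2),'p',np.round(p,4),'tray',np.round((p[:2]-O)@Rt*1000,1),'F',np.round(o['wrist_force'],1),'w',round(o['gripper_width'],3))
    print('tilt/rot err',np.round(np.degrees(Ro.from_matrix(goalR().T@np.array(o['orientation'])).as_rotvec()),1))
E
python3 -c "
from h import *
st();row(30,90,.22)"
```

```text
t 1.1 p [0.2584 0.5965 0.2483] tray [-397.3  504.1] F [0.2 0.3 0.2] w 0.085
tilt/rot err [-0.  -0.  13.9]
row [[-2.056, -1.198, 0.113], [0.0, 0.0, -0.154]]
```

>>> send_rows([
  [[-0.19,-0.11,0.0],[0,0,-0.04],0],
  [[-0.38,-0.22,0.0],[0,0,-0.08],0],
  [[-0.57,-0.33,0.0],[0,0,-0.12],0],
  [[-0.76,-0.44,0.0],[0,0,-0.154],0],
  [[-0.95,-0.55,0.0],[0,0,-0.154],0],
  [[-0.95,-0.55,0.0],[0,0,-0.154],0],
])

```text
time_s: 1.7
position: [0.4252, 0.3707, 0.2487]
orientation: [[-0.985, 0.173, 0.002], [0.173, 0.985, -0.002], [-0.002, -0.001, -1.0]]
wrist_force: [-0.1, 0.6, -0.9]
gripper_width: -0.0002
```

```bash
python3 -c "
from h import *
st();row(30,90,.22)"
```

```text
t 1.7 p [0.4252 0.3707 0.2487] tray [-195.3  309.1] F [-0.1  0.6 -0.9] w -0.0
tilt/rot err [ 0.1 -0.1  0.4]
row [[-0.907, -0.87, 0.118], [-0.001, 0.001, -0.004]]
```

>>> send_rows([
  [[-0.15,-0.145,0.02],[0,0,0],0],
  [[-0.3,-0.29,0.04],[0,0,0],0],
  [[-0.45,-0.435,0.06],[0,0,0],0],
  [[-0.6,-0.58,0.08],[0,0,0],0],
  [[-0.75,-0.72,0.1],[0,0,0],0],
  [[-0.9,-0.86,0.12],[0,0,0],0],
  [[-0.9,-0.86,0.12],[0,0,0],0],
  [[-0.9,-0.86,0.12],[0,0,0],0],
])

```text
time_s: 2.5
position: [0.6089, 0.1232, 0.218]
orientation: [[-0.985, 0.172, 0.0], [0.172, 0.985, -0.001], [-0.0, -0.001, -1.0]]
wrist_force: [-0.3, -0.8, -0.1]
gripper_width: 0.0001
```

```bash
python3 -c "
from h import *
st();row(30,90,.087)
for n in ['scene','top']:
    c=read_camera(n);save(c,n+'2.png')"
```

```text
t 2.5 p [0.6089 0.1232 0.218 ] tray [26.9 95.5] F [-0.3 -0.8 -0.1] w 0.0
tilt/rot err [ 0.1 -0.   0.3]
row [[-0.012, -0.021, 0.524], [-0.001, 0.0, -0.004]]
```

View pics/scene2.png

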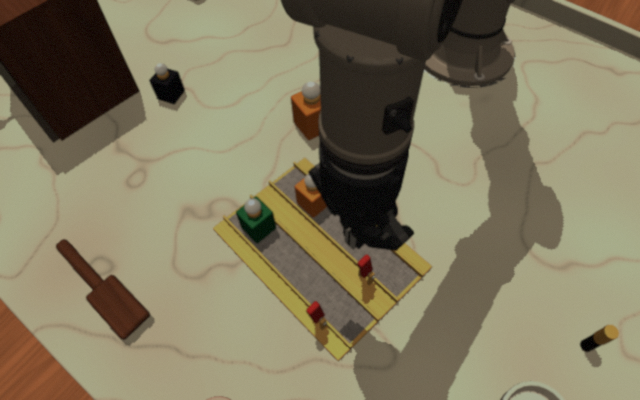

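The gripper is above the tray (scene about (380,235)). Both flags are still up, at (365,266) and (316,312). I descend beside the near flag on its +x side.

>>> send_rows([
  [[-0.02,-0.022,0.05],[0,0,0],0],
  [[-0.02,-0.022,0.15],[0,0,0],0],
  [[-0.02,-0.022,0.25],[0,0,0],0],
  [[-0.02,-0.022,0.35],[0,0,0],0],
  [[-0.02,-0.022,0.45],[0,0,0],0],
  [[-0.02,-0.022,0.525],[0,0,0],0],
  [[-0.02,-0.022,0.525],[0,0,0],0],
  [[-0.02,-0.022,0.525],[0,0,0],0],
])

```text
time_s: 3.4
position: [0.6114, 0.1215, 0.0869]
orientation: [[-0.986, 0.164, -0.001], [0.164, 0.986, 0.0], [0.001, 0.0, -1.0]]
wrist_force: [0.3, -0.2, -0.4]
gripper_width: 0.0002
```

```bash
python3 -c "
from h import *
st();row(-20,90,.087)
for n in ['scene','top']:
    c=read_camera(n);cv2.imwrite('pics/'+n+'3.png',cv2.resize(c['color'][150:350,200:450] if n=='scene' else c['color'][60:260,180:430],None,fx=3,fy=3)[:,:,::-1])"
```

```text
t 3.4 p [0.6114 0.1215 0.0869] tray [29.6 94.2] F [ 0.3 -0.2 -0.4] w 0.0
tilt/rot err [-0.   0.  -0.1]
row [[0.199, -0.016, -0.0], [0.0, -0.0, 0.001]]
```

View pics/scene3.png

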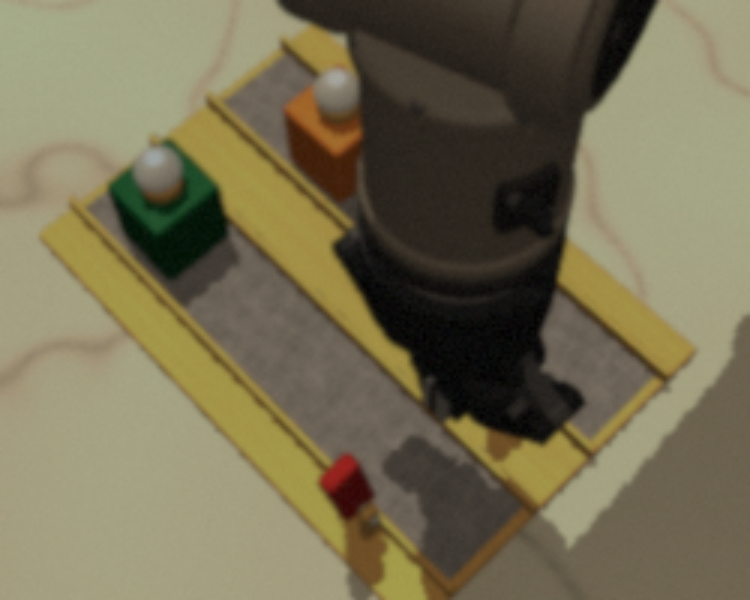

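The fingers are down beside the near flag, which is hidden behind the gripper here. The far flag is up at crop (347,485). Now I push towards tray -x.

>>> send_rows([
  [[0.03,-0.01,0],[0,0,0],0],
  [[0.06,-0.01,0],[0,0,0],0],
  [[0.09,-0.01,0],[0,0,0],0],
  [[0.12,-0.01,0],[0,0,0],0],
  [[0.15,-0.01,0],[0,0,0],0],
  [[0.18,-0.01,0],[0,0,0],0],
  [[0.2,-0.01,0],[0,0,0],0],
  [[0.22,-0.01,0],[0,0,0],0],
  [[0.22,-0.01,0],[0,0,0],0],
  [[0.22,-0.01,0],[0,0,0],0],
  [[0.22,-0.01,0],[0,0,0],0],
  [[0.22,-0.01,-0.15],[0,0,0],0],
  [[0.22,-0.01,-0.3],[0,0,0],0],
  [[0.22,-0.01,-0.45],[0,0,0],0],
  [[0.22,-0.01,-0.45],[0,0,0],0],
])

```text
time_s: 5.0
position: [0.5613, 0.1275, 0.2054]
orientation: [[-0.986, 0.167, 0.011], [0.167, 0.986, 0.004], [-0.01, 0.005, -1.0]]
wrist_force: [1.1, -0.2, 0.3]
gripper_width: -0.0002
```

```bash
python3 -c "
from h import *
st();row(-50,-128,.2)
for n in ['scene','top']:
    c=read_camera(n);cv2.imwrite('pics/'+n+'4.png',cv2.resize(c['color'][150:350,200:450] if n=='scene' else c['color'][60:260,180:430],None,fx=3,fy=3)[:,:,::-1])"
```

```text
t 5.0 p [0.5613 0.1275 0.2054] tray [-20.7  91.8] F [ 1.1 -0.2  0.3] w -0.0
tilt/rot err [-0.3 -0.6  0. ]
row [[0.117, -0.879, 0.015], [0.003, 0.007, -0.0]]
```

View pics/scene4.png

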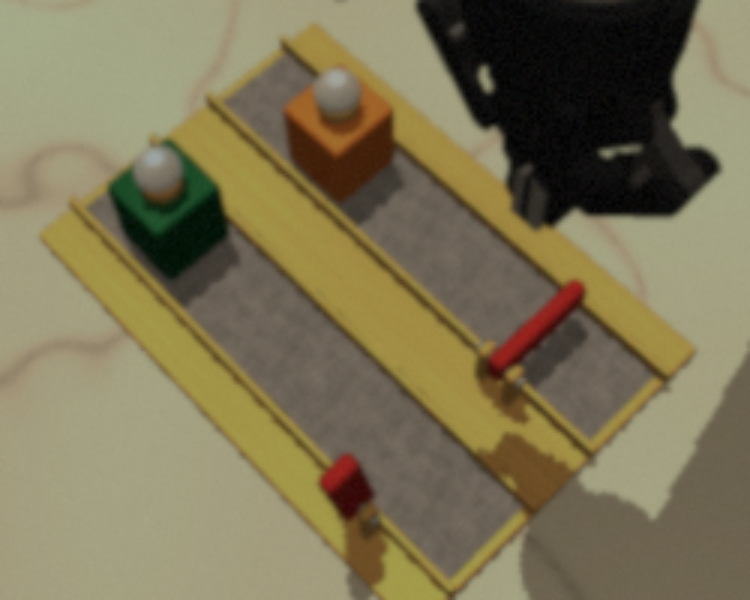

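View pics/top4.png

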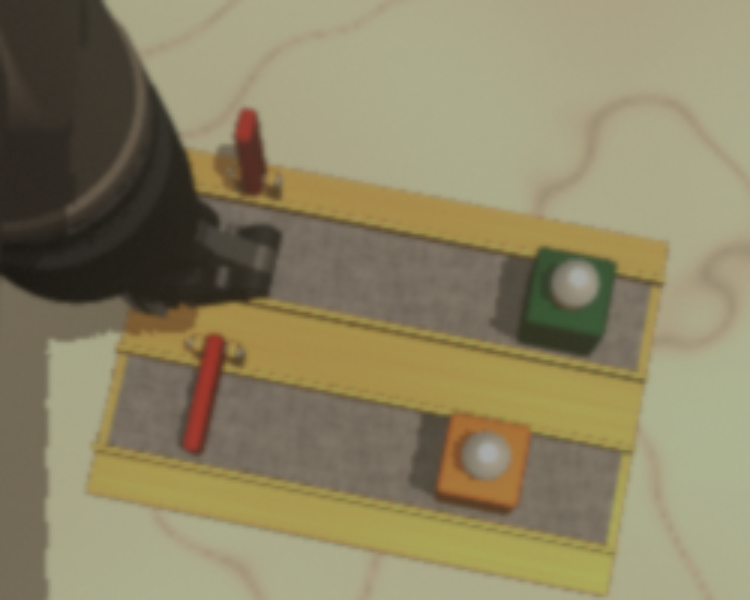

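The near flag lies across the near lane (top crop (190,450) to (215,340)). The far flag is up at (250,150), and the bottles have not moved. Next I go behind the amber bottle.

>>> send_rows([
  [[0.02,-0.14,0],[0,0,0],0],
  [[0.04,-0.28,0],[0,0,0],0],
  [[0.06,-0.42,0],[0,0,0],0],
  [[0.08,-0.56,0.01],[0,0,0],0],
  [[0.1,-0.7,0.01],[0,0,0],0],
  [[0.115,-0.82,0.015],[0,0,0],0],
  [[0.115,-0.88,0.015],[0,0,0],0],
  [[0.115,-0.88,0.015],[0,0,0],0],
  [[0.115,-0.88,0.015],[0,0,0],0],
])

```text
time_s: 6.0
position: [0.4919, -0.0845, 0.1948]
orientation: [[-0.986, 0.166, -0.002], [0.166, 0.986, 0.001], [0.002, 0.0, -1.0]]
wrist_force: [0.4, 0.4, -0.5]
gripper_width: 0.0001
```

```bash
python3 -c "
from h import *
st()
t=np.radians(15)
# place front tip corner at tray y=Y, z=.024
Y=-105
y=Y-(17*np.sin(t)+14.5*np.cos(t)); z=.024+(.017*np.cos(t)-.0145*np.sin(t))
print(y,z)
row(-50,y-5,.12,t);row(-50,y,z,t)"
```

```text
t 6.0 p [ 0.4919 -0.0845  0.1948] tray [ -54.  -128.7] F [ 0.4  0.4 -0.5] w 0.0
tilt/rot err [-0.   0.1  0. ]
-123.40584824793434 0.036667862892927616
row [[-0.016, 0.001, 0.299], [-0.166, -0.001, -0.0]]
row [[-0.017, 0.021, 0.633], [-0.166, -0.001, -0.0]]
```

>>> send_rows([
  [[-0.01,0,0.06],[-0.06,0,0],0],
  [[-0.016,0,0.14],[-0.12,0,0],0],
  [[-0.016,0,0.22],[-0.166,0,0],0],
  [[-0.016,0,0.3],[-0.166,0,0],0],
  [[-0.016,0.005,0.38],[-0.166,0,0],0],
  [[-0.016,0.01,0.46],[-0.166,0,0],0],
  [[-0.016,0.015,0.54],[-0.166,0,0],0],
  [[-0.016,0.02,0.6],[-0.166,0,0],0],
  [[-0.016,0.02,0.63],[-0.166,0,0],0],
  [[-0.016,0.02,0.63],[-0.166,0,0],0],
  [[-0.016,0.02,0.63],[-0.166,0,0],0],
])

```text
time_s: 7.1
position: [0.4976, -0.0808, 0.0387]
orientation: [[-0.986, 0.16, 0.044], [0.166, 0.953, 0.254], [-0.001, 0.258, -0.966]]
wrist_force: [0.3, -0.4, 0.9]
gripper_width: -0.0
```

```bash
python3 -c "
from h import *
st()
t=np.radians(15)
for Y in (-86,-60,0,30,41):
    row(-50,Y-(17*np.sin(t)+14.5*np.cos(t)),.0367,t)
for n in ['scene','top']:
    c=read_camera(n);cv2.imwrite('pics/'+n+'5.png',cv2.resize(c['color'][150:350,200:450] if n=='scene' else c['color'][60:260,180:430],None,fx=3,fy=3)[:,:,::-1])"
```

```text
t 7.1 p [ 0.4976 -0.0808  0.0387] tray [ -49.  -124.2] F [ 0.3 -0.4  0.9] w -0.0
tilt/rot err [-15.  -0.  -0.]
row [[0.004, 0.074, 0.028], [-0.001, 0.0, 0.0]]
row [[0.004, 0.175, 0.055], [-0.001, 0.0, 0.0]]
row [[0.004, 0.407, 0.117], [-0.001, 0.0, 0.0]]
row [[0.004, 0.523, 0.148], [-0.001, 0.0, 0.0]]
row [[0.004, 0.565, 0.159], [-0.001, 0.0, 0.0]]
```

View pics/scene5.png

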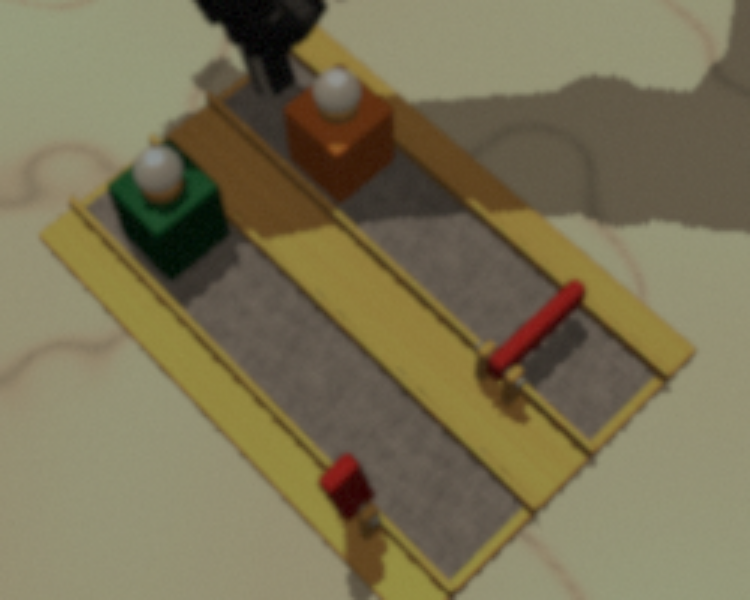

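View pics/top5.png

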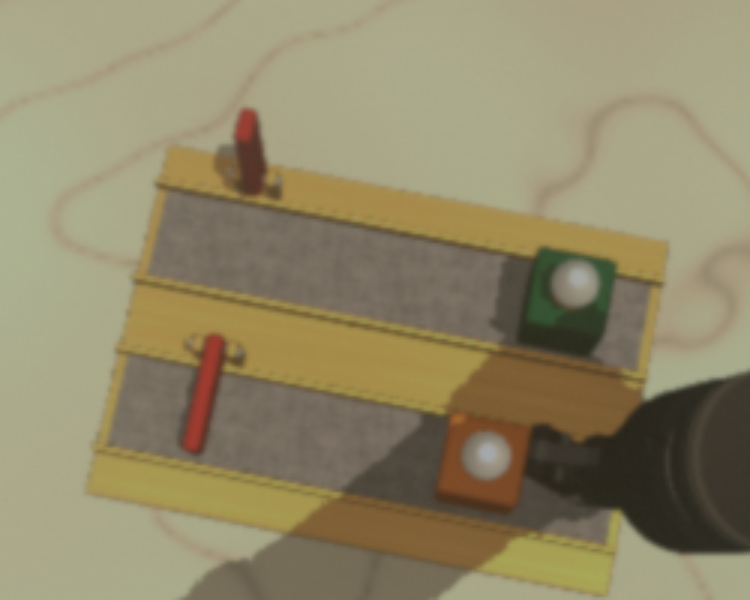

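The fingers stand behind the amber bottle (top crop (550,460)), centred in the lane. I push slowly.

>>> send_rows([
  [[0.004,0.02,0.012],[0,0,0],0],
  [[0.004,0.04,0.018],[0,0,0],0],
  [[0.004,0.055,0.022],[0,0,0],0],
  [[0.004,0.07,0.027],[0,0,0],0],
  [[0.004,0.085,0.031],[0,0,0],0],
  [[0.004,0.1,0.035],[0,0,0],0],
  [[0.004,0.12,0.04],[0,0,0],0],
  [[0.004,0.14,0.045],[0,0,0],0],
  [[0.004,0.16,0.051],[0,0,0],0],
  [[0.004,0.18,0.056],[0,0,0],0],
  [[0.004,0.2,0.061],[0,0,0],0],
  [[0.004,0.22,0.067],[0,0,0],0],
  [[0.004,0.24,0.072],[0,0,0],0],
  [[0.004,0.26,0.078],[0,0,0],0],
  [[0.004,0.28,0.083],[0,0,0],0],
  [[0.004,0.3,0.088],[0,0,0],0],
  [[0.004,0.32,0.094],[0,0,0],0],
  [[0.004,0.335,0.098],[0,0,0],0],
  [[0.004,0.35,0.102],[0,0,0],0],
  [[0.004,0.35,0.102],[0,0,0],0],
])

```text
time_s: 9.2
position: [0.5114, 0.01, 0.0363]
orientation: [[-0.986, 0.16, 0.043], [0.165, 0.953, 0.255], [0.0, 0.259, -0.966]]
wrist_force: [-0.1, -0.5, -0.6]
gripper_width: -0.0001
```

```bash
python3 -c "
from h import *
st()
t=np.radians(15)
for Y in (0,30,35,41):
    row(-50,Y-(17*np.sin(t)+14.5*np.cos(t)),.0367,t)
for n in ['scene','top']:
    c=read_camera(n);cv2.imwrite('pics/'+n+'6.png',cv2.resize(c['color'][150:350,200:450] if n=='scene' else c['color'][60:260,180:430],None,fx=3,fy=3)[:,:,::-1])"
```

```text
t 9.2 p [0.5114 0.01   0.0363] tray [-50.5 -32.3] F [-0.1 -0.5 -0.6] w -0.0
tilt/rot err [-15.   0.  -0.]
row [[-0.002, 0.054, 0.013], [-0.0, -0.0, 0.0]]
row [[-0.002, 0.17, 0.044], [-0.0, -0.0, 0.0]]
row [[-0.002, 0.189, 0.049], [-0.0, -0.0, 0.0]]
row [[-0.002, 0.212, 0.055], [-0.0, -0.0, 0.0]]
```

View pics/scene6.png

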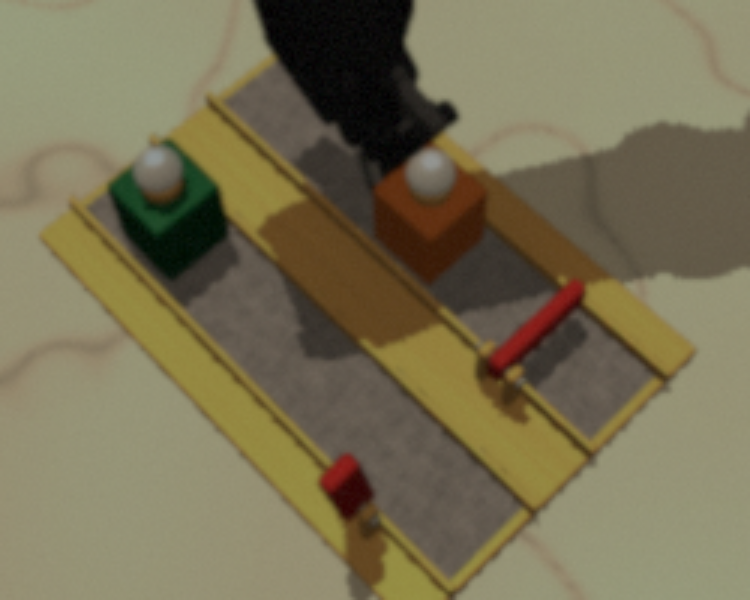

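View pics/top6.png

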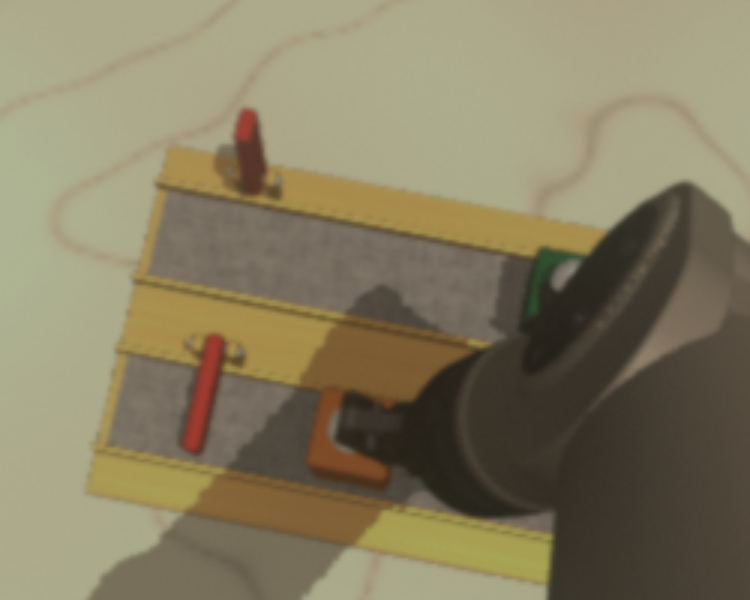

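The bottle is sliding upright (scene crop (430,225)) and the flag is still down. I continue to about 11 mm short of the flag.

>>> send_rows([
  [[-0.002,0.015,0.003],[0,0,0],0],
  [[-0.002,0.03,0.007],[0,0,0],0],
  [[-0.002,0.05,0.012],[0,0,0],0],
  [[-0.002,0.07,0.017],[0,0,0],0],
  [[-0.002,0.09,0.023],[0,0,0],0],
  [[-0.002,0.11,0.028],[0,0,0],0],
  [[-0.002,0.13,0.033],[0,0,0],0],
  [[-0.002,0.145,0.037],[0,0,0],0],
  [[-0.002,0.16,0.041],[0,0,0],0],
  [[-0.002,0.17,0.044],[0,0,0],0],
  [[-0.002,0.17,0.044],[0,0,0],0],
])

```text
time_s: 10.4
position: [0.5191, 0.0528, 0.0366]
orientation: [[-0.986, 0.16, 0.043], [0.165, 0.953, 0.255], [-0.0, 0.258, -0.966]]
wrist_force: [0.6, -0.6, -0.7]
gripper_width: 0.0
```

```bash
cat > look.py <<'E'
from h import *
import sys
st()
t=np.radians(15)
for Y in (35,38,41,43):
    row(-50,Y-(17*np.sin(t)+14.5*np.cos(t)),.0367,t)
c=read_camera('scene');P=cloud(c);hsv=cv2.cvtColor(c['color'],cv2.COLOR_RGB2HSV).astype(int)
T=np.dstack([(P[...,:2]-O)@Rt*1000,P[...,2]*1000])
H,S=hsv[...,0],hsv[...,1]
m=(H>5)&(H<17)&(S>130)&(abs(T[...,0]+50)<45)&(abs(T[...,1])<140)&(T[...,2]>57)&(T[...,2]<66)
q=T[m];print('amber top',len(q),np.percentile(q,[2,50,98],axis=0).round(1).tolist()); 
if len(q)>5: print(cv2.minAreaRect(q[:,:2].astype(np.float32)))
m=((H<5)|(H>172))&(S>150)&(T[...,0]<0)&(T[...,0]>-90)&(abs(T[...,1]-90)<30)&(T[...,2]>38)&(T[...,2]<50)
q=T[m];print('flag top',len(q),np.percentile(q,[2,50,98],axis=0).round(1).tolist())
cv2.imwrite('pics/'+sys.argv[1],cv2.resize(c['color'][150:350,200:450],None,fx=3,fy=3,interpolation=cv2.INTER_CUBIC)[:,:,::-1])
E
python3 look.py s7.png
```

```text
t 10.4 p [0.5191 0.0528 0.0366] tray [-50.   11.2] F [ 0.6 -0.6 -0.7] w 0.0
tilt/rot err [-15.   0.  -0.]
row [[0.0, 0.021, 0.005], [-0.0, -0.0, 0.0]]
row [[0.0, 0.033, 0.008], [-0.0, -0.0, 0.0]]
row [[0.0, 0.044, 0.011], [-0.0, -0.0, 0.0]]
row [[0.0, 0.052, 0.013], [-0.0, -0.0, 0.0]]
amber top 475 [[-68.4, 28.0, 57.9], [-38.5, 57.8, 61.6], [-26.5, 69.5, 64.1]]
((-48.07154846191406, 44.092506408691406), (51.94752502441406, 44.03289794921875), 89.67943572998047)
flag top 259 [[-68.1, 86.5, 38.5], [-36.7, 91.6, 44.3], [-8.2, 95.4, 46.7]]
```

View pics/s7.png

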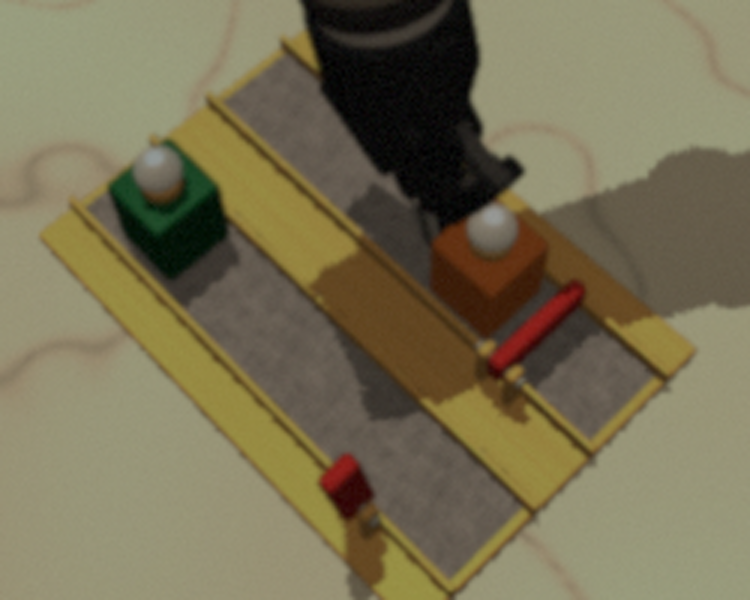

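There is still a gap of 11–15 mm (bottle at (490,270), flag at (535,330)). I advance slowly and watch the force.

>>> send_rows([
  [[0,0.012,0.003],[0,0,0],0],
  [[0,0.02,0.005],[0,0,0],0],
  [[0,0.026,0.007],[0,0,0],0],
  [[0,0.032,0.008],[0,0,0],0],
  [[0,0.038,0.01],[0,0,0],0],
  [[0,0.038,0.01],[0,0,0],0],
])

```text
time_s: 11.05
position: [0.5207, 0.0623, 0.0366]
orientation: [[-0.986, 0.16, 0.043], [0.166, 0.953, 0.255], [-0.0, 0.258, -0.966]]
wrist_force: [0.8, -1.0, -0.5]
gripper_width: 0.0002
```

```bash
python3 look.py s8.png
```

```text
t 11.05 p [0.5207 0.0623 0.0366] tray [-49.9  20.8] F [ 0.8 -1.  -0.5] w 0.0
tilt/rot err [-15.  -0.  -0.]
row [[0.0, -0.016, -0.005], [-0.0, 0.0, 0.0]]
row [[0.0, -0.005, -0.002], [-0.0, 0.0, 0.0]]
row [[0.0, 0.007, 0.002], [-0.0, 0.0, 0.0]]
row [[0.0, 0.015, 0.004], [-0.0, 0.0, 0.0]]
amber top 479 [[-68.6, 37.3, 57.7], [-38.2, 67.3, 61.7], [-26.6, 79.3, 64.2]]
((-48.20581817626953, 52.9581298828125), (53.72087860107422, 44.03425598144531), 89.28660583496094)
flag top 258 [[-67.9, 86.6, 38.3], [-36.0, 91.9, 44.2], [-8.2, 95.4, 46.9]]
```

View pics/s8.png

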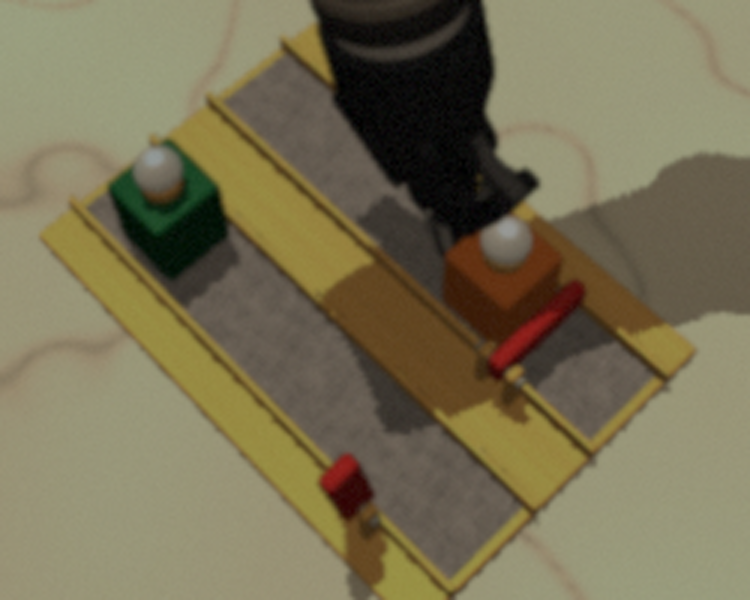

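>>> send_rows([
  [[0,0.004,0.001],[0,0,0],0],
  [[0,0.008,0.002],[0,0,0],0],
  [[0,0.012,0.003],[0,0,0],0],
  [[0,0.012,0.003],[0,0,0],0],
])

```text
time_s: 11.5
position: [0.5212, 0.0652, 0.0366]
orientation: [[-0.986, 0.16, 0.043], [0.166, 0.953, 0.254], [-0.0, 0.258, -0.966]]
wrist_force: [-0.8, -1.6, -0.4]
gripper_width: -0.0003
```

>>> send_rows([
  [[0,0.003,0.001],[0,0,0],0],
  [[0,0.006,0.0015],[0,0,0],0],
  [[0,0.006,0.0015],[0,0,0],0],
])

```text
time_s: 11.8
position: [0.5214, 0.0668, 0.0366]
orientation: [[-0.986, 0.16, 0.043], [0.166, 0.953, 0.254], [0.0, 0.258, -0.966]]
wrist_force: [0.5, -1.3, 0.8]
gripper_width: 0.0
```

```bash
python3 look.py s9.png
```

```text
t 11.8 p [0.5214 0.0668 0.0366] tray [-50.   25.3] F [ 0.5 -1.3  0.8] w 0.0
tilt/rot err [-15.   0.  -0.]
row [[0.0, -0.034, -0.009], [-0.001, -0.0, 0.0]]
row [[0.0, -0.022, -0.006], [-0.001, -0.0, 0.0]]
row [[0.0, -0.01, -0.003], [-0.001, -0.0, 0.0]]
row [[0.0, -0.003, -0.001], [-0.001, -0.0, 0.0]]
amber top 482 [[-68.4, 41.7, 57.6], [-38.4, 71.6, 61.5], [-26.6, 83.6, 64.4]]
((-48.01679992675781, 62.036033630371094), (43.70443344116211, 44.66478729248047), 0.6453589797019958)
flag top 246 [[-68.0, 86.9, 39.2], [-36.6, 91.8, 44.0], [-8.2, 95.3, 46.5]]
```

View pics/s9.png

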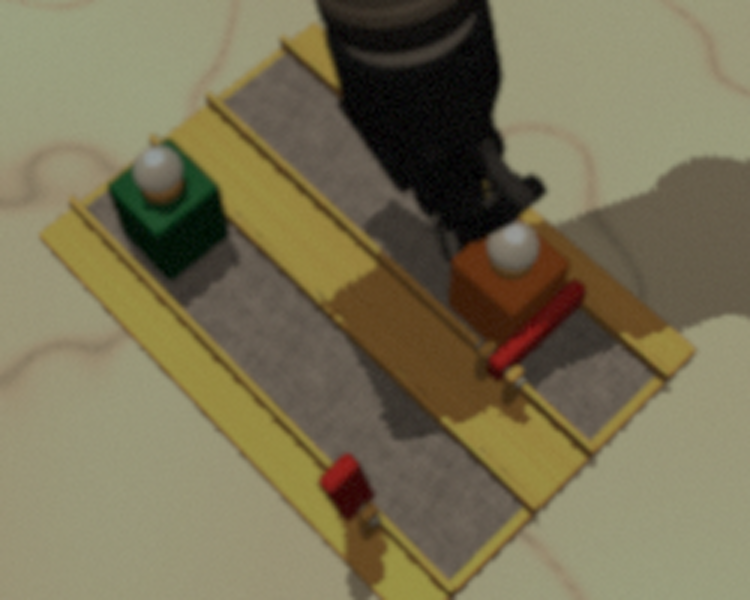

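>>> send_rows([
  [[0,0.004,0.001],[0,0,0],0],
  [[0,0.004,0.001],[0,0,0],0],
])

```text
time_s: 12.05
position: [0.5216, 0.0678, 0.0366]
orientation: [[-0.986, 0.16, 0.043], [0.166, 0.953, 0.254], [0.0, 0.258, -0.966]]
wrist_force: [-0.7, -2.1, -0.7]
gripper_width: -0.0001
```

>>> send_rows([
  [[0,0.004,0.001],[0,0,0],0],
  [[0,0.004,0.001],[0,0,0],0],
])

```text
time_s: 12.25
position: [0.5218, 0.0682, 0.0366]
orientation: [[-0.986, 0.161, 0.043], [0.166, 0.953, 0.254], [-0.0, 0.257, -0.966]]
wrist_force: [-0.3, -3.5, -0.9]
gripper_width: -0.0
```

```bash
python3 look.py s10.png
```

```text
t 12.25 p [0.5218 0.0682 0.0366] tray [-49.9  26.8] F [-0.3 -3.5 -0.9] w -0.0
tilt/rot err [-14.9  -0.    0. ]
row [[0.001, -0.039, -0.011], [-0.001, 0.0, -0.0]]
row [[0.001, -0.028, -0.008], [-0.001, 0.0, -0.0]]
row [[0.001, -0.016, -0.005], [-0.001, 0.0, -0.0]]
row [[0.001, -0.008, -0.002], [-0.001, 0.0, -0.0]]
amber top 473 [[-68.4, 44.0, 57.9], [-38.3, 73.0, 61.6], [-26.6, 85.1, 64.3]]
((-48.04730224609375, 63.958919525146484), (43.56895065307617, 44.25031280517578), 89.33711242675781)
flag top 248 [[-68.6, 86.7, 39.2], [-37.7, 91.7, 44.1], [-8.3, 95.4, 46.6]]
```

The force is rising and the travel is lagging the command, which looks like flag contact. One more small nudge to confirm.

>>> send_rows([
  [[0,0.004,0.001],[0,0,0],0],
  [[0,0.004,0.001],[0,0,0],0],
])

```text
time_s: 12.5
position: [0.5218, 0.0683, 0.0366]
orientation: [[-0.986, 0.161, 0.043], [0.167, 0.953, 0.253], [-0.0, 0.257, -0.967]]
wrist_force: [-1.3, -4.9, 1.1]
gripper_width: 0.0001
```

```bash
python3 look.py s11.png
```

```text
t 12.5 p [0.5218 0.0683 0.0366] tray [-49.9  26.9] F [-1.3 -4.9  1.1] w 0.0
tilt/rot err [-14.9  -0.    0.1]
row [[0.0, -0.04, -0.011], [-0.002, 0.0, -0.001]]
row [[0.0, -0.028, -0.008], [-0.002, 0.0, -0.001]]
row [[0.001, -0.017, -0.005], [-0.002, 0.0, -0.001]]
row [[0.001, -0.009, -0.003], [-0.002, 0.0, -0.001]]
amber top 477 [[-68.4, 43.7, 57.9], [-38.0, 73.1, 61.6], [-26.6, 85.1, 64.3]]
((-48.062381744384766, 63.84776306152344), (43.673553466796875, 43.808929443359375), 89.37789916992188)
flag top 244 [[-67.9, 87.0, 38.7], [-37.6, 91.9, 44.3], [-8.6, 95.5, 46.9]]
```

View pics/s11.png

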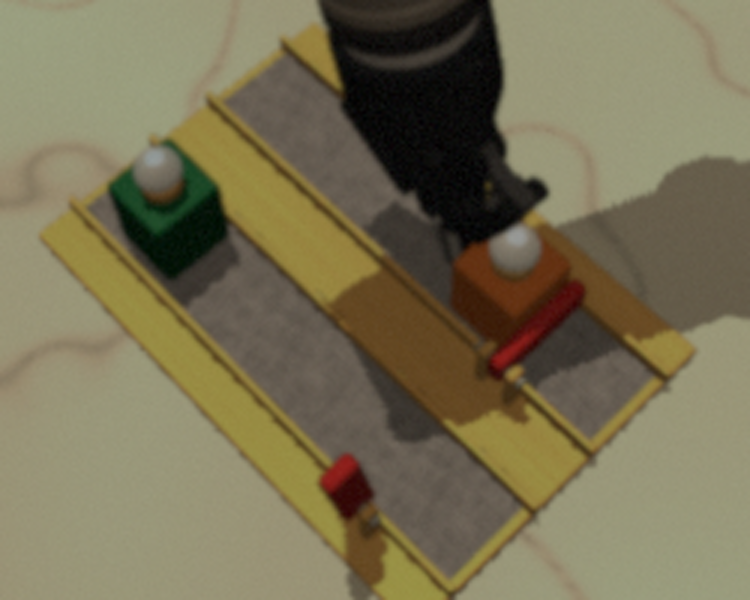

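The tool has stalled (0.1 mm of travel for a 1 mm command) and the force rose to 4.9 N. The bottle at (510,280) touches the flag at (535,330), upright and square. I retreat straight back along the lane and then up.

>>> send_rows([
  [[0,-0.03,-0.008],[0,0,0],0],
  [[0,-0.08,-0.021],[0,0,0],0],
  [[0,-0.16,-0.042],[0,0,0],0],
  [[0,-0.26,-0.07],[0,0,0],0],
  [[0,-0.36,-0.097],[0,0,0],0],
  [[0,-0.42,-0.18],[0,0,0],0],
  [[0,-0.44,-0.3],[0,0,0],0],
  [[0,-0.44,-0.45],[0,0,0],0],
  [[0,-0.44,-0.6],[0,0,0],0],
  [[0,-0.44,-0.75],[0,0,0],0],
  [[0,-0.44,-0.75],[0,0,0],0],
  [[0,-0.44,-0.75],[0,0,0],0],
])

```text
time_s: 13.75
position: [0.4965, -0.0833, 0.1903]
orientation: [[-0.986, 0.161, 0.045], [0.167, 0.953, 0.255], [-0.002, 0.259, -0.966]]
wrist_force: [-0.6, 0.3, 0.7]
gripper_width: -0.0001
```

```bash
python3 look.py s12.png; python3 -c "
from h import *
c=read_camera('top');cv2.imwrite('pics/t12.png',cv2.resize(c['color'][60:260,180:430],None,fx=3,fy=3)[:,:,::-1])"
```

```text
t 13.75 p [ 0.4965 -0.0833  0.1903] tray [ -49.7 -126.8] F [-0.6  0.3  0.7] w -0.0
tilt/rot err [-15.   -0.1   0. ]
row [[0.003, 0.395, 0.742], [-0.0, 0.001, -0.0]]
row [[0.003, 0.407, 0.745], [-0.0, 0.001, -0.0]]
row [[0.003, 0.418, 0.748], [-0.0, 0.001, -0.0]]
row [[0.003, 0.426, 0.75], [-0.0, 0.001, -0.0]]
amber top 511 [[-68.1, 43.0, 57.5], [-39.4, 71.9, 61.8], [-26.5, 85.1, 64.5]]
((-47.618404388427734, 63.32893371582031), (44.88051986694336, 42.9948844909668), 88.48567199707031)
flag top 250 [[-67.8, 86.9, 38.4], [-37.2, 91.7, 44.3], [-8.2, 95.4, 46.8]]
```

View pics/s12.png

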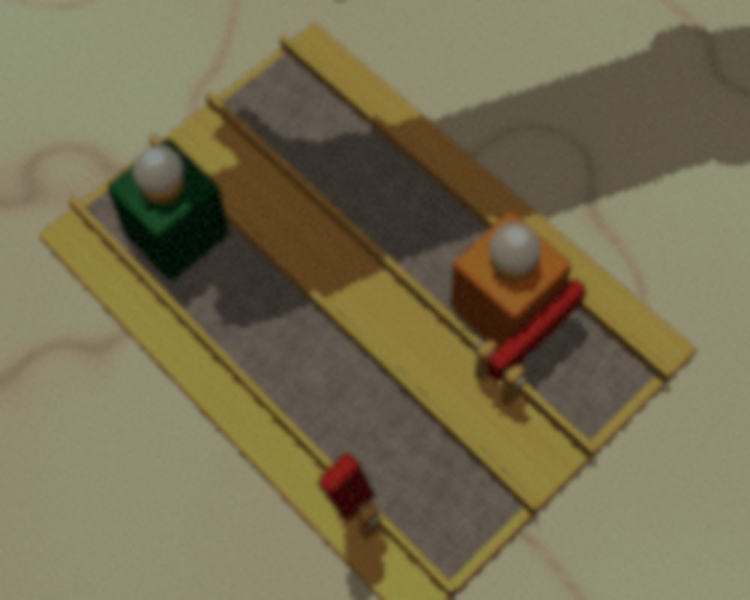

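View pics/t12.png

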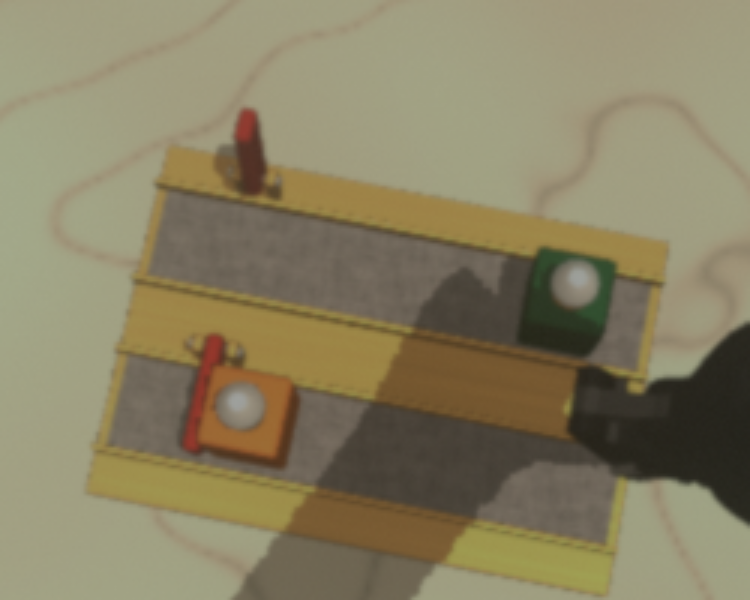

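The bottle rests against the lowered near flag (top crop (245,415) against (200,420)). The green bottle is at (570,300) as before, and the far flag is up at (250,150). The arm is clear.

```bash
python3 -c "
from rig import *
print(sign_off())"
```

```text
the job is handed in; nothing more can be done
None
```

The job is done and handed in at about 14 s of the 42 s allowed. The small amber bottle was in the near lane. I flipped that lane's flag down first, then pushed the bottle along the lane until it stopped against the flag, and backed the arm clear.

- **Contact with the flag:** On the last nudge the tool moved 0.1 mm for a 1 mm command, and the push force rose to about 5 N. After I backed off, the bottle was upright. Its centre measured at tray y +63.3 mm (expected +63) and its front face at about +85 mm.
- **Everything else:** In the last pictures the near flag is down across its lane. The far flag is up, and the green bottle had not visibly moved. The gripper is clear, with no force beyond sensor noise.
- **Disagreement between checks:** The camera put the lowered flag's face 1–2 mm further along than the nominal +85 mm. That is within the stated calibration error. I judged contact by the force and the stall, and the final pictures agree.

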